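# Fold the stay and shut the organizer flap

### The job

The flap of the acrylic organizer's lowest tier is propped up by a folding stay that is locked straight at its knee. Push the stay's knee knob back towards the flap's hinge so that the stay breaks at the knee, then lower the flap until it lies shut on its compartment, without slamming it.

Things in the scene. Friction and masses are not known exactly. Their poses are not given: they have to be found in the camera images.
- organizer: Fixed smoky acrylic organizer. Origin: underside centre of its lowest tier, at shelf height; z up. That tier is an open compartment x -100 to 100, y -85 to 85 mm, 65 mm high, under the flap. Higher tiers behind it: tops at 100 mm (y 90 to 185) and 155 mm (y 185 to 295), with gear up to 42 mm high. A folding stay outside its -x end (x -109 to -116) props the flap; its foot pin is at y -15, z 30.
- stay_knob (a point): Centre of the aluminium thumb knob on the stay's knee: cylinder 20 mm across, 36 mm long, parallel to organizer x, spanning its x -117 to -153; 95 mm up as found. It swings on the 74 mm lower arm about the foot pin: a few newtons towards organizer +y and down break the knee and draw the flap down a little; the other way is blocked. When shut it hangs 27 mm above the shelf near y 59.
- stay_knee (a joint): Bend of the stay's knee in rad: 0 as found, locked at its stop 6 degrees past centre; 0.1 straight; grows as the stay folds, about 2.8 when the flap is shut. Lower arm 74 mm; upper arm 83 mm, pinned to the flap's end 100 mm from the flap hinge; both 12 mm wide flat steel.
- flap (a joint): Flap angle in rad: 0 as found (80 degrees up, leaning to organizer -y, upper face to +y), grows as lowered, 1.396 shut (stop). 5 mm acrylic plate, 180 g, 200 mm long, hinge line parallel to organizer x at y 85, z 65 mm (at its underside), free edge 173 mm from it with a 7 mm thick aluminium strip. Hinge friction 0.11 N m: it stays put when steep, may sink slowly shut below about 45 degrees.

How it is judged:
On the way, in this order (a step that is already met when the one before it is completed fails the run):
1. the stay is broken at its knee (bent at least 0.3 rad from its stop) (value of joint stay_knee above 0.3 rad), for 0.1 s.
2. the flap is down, within 7 degrees of shut (value of joint flap above 1.276 rad), for 0.2 s.
At the end, for the whole second after the job is handed in: the flap lies still and shut, within 7 degrees (20 mm at its free edge) of its stop, with the stay folded (knee bent more than 2 rad) (value of joint flap above 1.276 rad and velocity of joint flap between -0.1 and 0.1 rad/s and value of joint stay_knee above 2 rad); the robot touches nothing.
It fails at once if the flap is slammed (turns faster than 4 rad/s) (velocity of joint flap above 4 rad/s).
It also fails if it takes over 45 s, if anything falls off the work surface, if the arm or the gripper's body presses on something with over 40 N, if the wrist force passes 120 N, or if a joint passes its speed limit or range.

### The arm

A 6-joint arm with a two-finger parallel gripper is mounted at the origin on the work surface. World frame = base frame: x ahead of the robot, y to its left, z up, the work surface at z = 0. Lengths are in m, angles in rad, forces in N, time in s.
With the tool pointing down it reaches from about 0.35 to 0.775 m from the base axis. Payload 5.5 kg.
Tool frame: the origin (TCP) lies at the very end of the fingers, on their centre line; the grasp point (between the pads) lies 19 mm behind it; x points along the fingers, y is the direction in which the jaws open and shut, and the axes are right-handed (so a half turn about x gives the same grasp; the last joint's range is limited). The gripper opens to 85 mm and grips with 20 to 120 N. Pads are 22 mm wide; open, the fingers measure 114 mm over their backs; the gripper's body (76 mm by 85 mm) begins 54 mm behind the grasp point. The pads swing forward as they close: fully open they stand 13 mm farther back than shut.
Start: joints at [1.073, 0.313, 0.046, 1.304, 0, 1.431], TCP at [0.201, 0.539, 0.201] pointing down, gripper open.
Joint ranges: [-2.76, 2.76], [-0.86, 1.69], [-1.03, 1.26], [-2.2, 2.34], [-1.47, 1.5], [-3.14, 3.14]. Speed limits (rad/s): [2.57, 2.57, 3.14, 3.14, 3.14, 3.14].

### API

Orientations are given as a unit quaternion [w, x, y, z].
In Python, from workcell import env gives the robot as it stands.
- The arm moves only by the tool servo_tool, never from a script. Its argument "increments" is a list of rows, each an object with "offset": the shift along the tool's x, y, z in cm, a list of three; "yaw": the turn about the tool's x in degrees. In form: [{"offset": [x, y, z], "yaw": yaw}, ...]. A call has exactly 8 rows; each row is the pose to reach, as a shift and turn from the pose commanded when the call began, along the tool's axes at that moment; what a row does not reach only later rows make up. A row lasts 1/10 s, in which the tool goes at most 50 mm and 8.59 degrees, less where a joint would pass 70% of its speed; a pose out of reach is approached as far as the arm can. A call with a gripper value outside its range is refused whole. "claw" is the opening, from 0 (shut) to 1 (fully open), set as the call begins (left out, the last holds). The fingers move at their own pace and stop on an object; "force" is the grip in N (left out, the last holds). Time passes only in rows, so rows that repeat a pose let the fingers close, or fill a call up. It gives the time, the measured TCP pose, the force and the opening at its end, in the units of the state.
- env.get_state(): the state, without advancing time (a new reading comes with each control period).
- env.read_camera(name): name is "side" or "top" or "wrist"; returns (picture, depth): 400x640x3 uint8, red, green, blue; 400x640 float32, m along the optical axis (not along the pixel's ray), 0 where there is no reading.
- env.camera_model(name): a dict with "vertical_fov" (degrees; the focal length in pixels is half the picture's height over the tangent of half this angle, whatever the lens; pixels are square), "cx", "cy" (the principal point, pixels), "world_from_camera" (4x4, takes a point from camera to world coordinates). Camera axes: x right, y up, looking along -z (the intrinsics and any distortion apply to the point x, -y, -z); pixel columns grow to the right and rows downward; lengths in m; the calibration is good to about 2 mm. A picture is of the moment at which its call begins: read the wrist's pose just before it. camera_model takes no time and is no camera call; for the wrist camera it gives the pose at the moment of the call.
- env.hand_in(): hands the job in, once; it reports no verdict.
The state is a dict: "clock": time; "joint_pos": joint angles; "qvel": joint speeds; "tau": joint torques, N m; "tcp_pos": TCP position; "orientation": TCP orientation; "wrist_force": force on the tool from outside, world axes, zero at the start; "ft_torque": the same for the moment, N m; "finger_gap": finger opening in m.
Only numpy, scipy, OpenCV 4.12 (cv2) and the standard library are available. Lean on these libraries where they do the work, as an engineer would, in place of code of your own. Each camera call takes 0.05 s, during which the arm holds its last target.

## Working session

There is one attempt and no reset: what is moved stays moved. The work goes in short steps, Python scripts to look and compute and a tool call to move; the robot and the scene stay as the last step left them, time stands still between calls to the robot, and variables do not carry over. Pictures are saved under pics/ and viewed, and the job is handed in when it is done.

Besides the shell and the picture viewer there is one more tool, called after "Call:" as name(argument=value, ...) on one line, values as JSON. servo_tool: Moves the arm, as the interface text tells. Its arguments: {"type":"object","properties":{"increments":{"type":"array","items":{"type":"object","properties":{"offset":{"type":"array","items":{"type":"number"}},"yaw":{"type":"number"}}}},"claw":{"type":"number"},"force":{"type":"number"}},"required":["increments"]}

```bash
ls; mkdir -p pics; cat > h.py <<'E'
from workcell import env
import numpy as np, cv2
def snap(n,fn):
    m=env.camera_model(n); p,d=env.read_camera(n)
    cv2.imwrite('pics/%s.png'%fn,p[:,:,::-1]); np.savez('pics/%s.npz'%fn,p=p,d=d,T=m['world_from_camera'],f=200/np.tan(np.radians(m['vertical_fov']/2)),c=[m['cx'],m['cy']])
    return m
def pt(fn,u,v,d=None,z=None):
    a=np.load('pics/%s.npz'%fn); r=np.array([(u-a['c'][0])/a['f'],-(v-a['c'][1])/a['f'],-1]); T=a['T']
    o=T[:3,3]; r=T[:3,:3]@r
    if z is not None: return o+r*(z-o[2])/r[2]
    if d is None: d=a['d'][int(v),int(u)]
    return o+r*d
E
python3 - <<'E'
from h import *
for n in ['side','top','wrist']:
    m=snap(n,n+'0'); print(n,m)
print(env.get_state())
E
```

```text
pics
side {'vertical_fov': 46.12762337308083, 'cx': 328.52477824930924, 'cy': 204.22294712518385, 'world_from_camera': array([[ 0.58872328, -0.70248306,  0.39990305,  0.82698525],
       [ 0.80832685,  0.51379759, -0.28743649, -0.16091776],
       [-0.00354996,  0.49247292,  0.87032053,  0.65693218],
       [ 0.        ,  0.        ,  0.        ,  1.        ]])}
top {'vertical_fov': 54.649508018434624, 'cx': 317.55670985668905, 'cy': 198.87247224382475, 'world_from_camera': array([[-0.02338478,  0.99909732, -0.03546404,  0.5378993 ],
       [-0.9996111 , -0.02390643, -0.01435725,  0.01989226],
       [-0.01519211,  0.0351145 ,  0.99926782,  0.73414535],
       [ 0.        ,  0.        ,  0.        ,  1.        ]])}
wrist {'vertical_fov': 69.68582277603632, 'cx': 323.5569645747136, 'cy': 192.62182451513073, 'world_from_camera': array([[ 3.49766586e-01, -8.87949901e-01, -2.98677598e-01,
         1.23743071e-01],
       [ 9.36836878e-01,  3.31517699e-01,  1.11501928e-01,
         5.67088042e-01],
       [ 8.78394226e-06, -3.18811838e-01,  9.47818027e-01,
         3.73274437e-01],
       [ 0.00000000e+00,  0.00000000e+00,  0.00000000e+00,
         1.00000000e+00]])}
{'clock': 0.15, 'joint_pos': array([1.07341203e+00, 3.13844181e-01, 4.52559830e-02, 1.30362374e+00,
       2.39668506e-05, 1.43123933e+00]), 'qvel': array([ 1.87215442e-05, -3.14133674e-03,  3.22962998e-03,  4.28611316e-04,
       -7.54755371e-05,  5.76024429e-04]), 'tau': array([ 2.30016994e-03, -4.81066990e+01,  2.98815483e+01,  1.39425372e-02,
       -1.22984511e-04,  4.82381154e-06]), 'tcp_pos': array([0.20116085, 0.53820907, 0.20021105]), 'orientation': array([ 0.69565473,  0.1253645 ,  0.69598425, -0.12630984]), 'wrist_force': array([-0.02606984, -0.32470786, -0.20753   ]), 'ft_torque': array([ 0.02110955, -0.03921202, -0.00849474]), 'finger_gap': 0.08521291902824141}
```

View pics/side0.png

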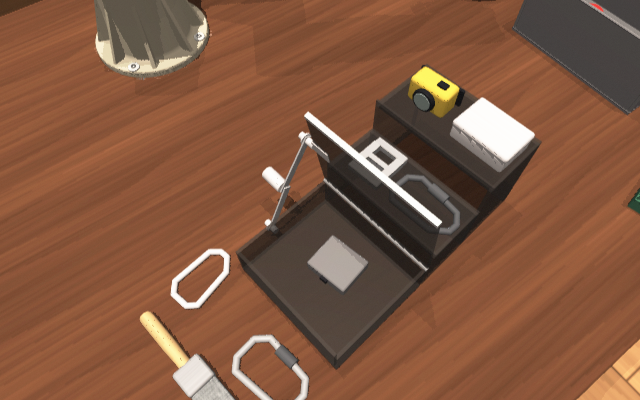

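View pics/top0.png

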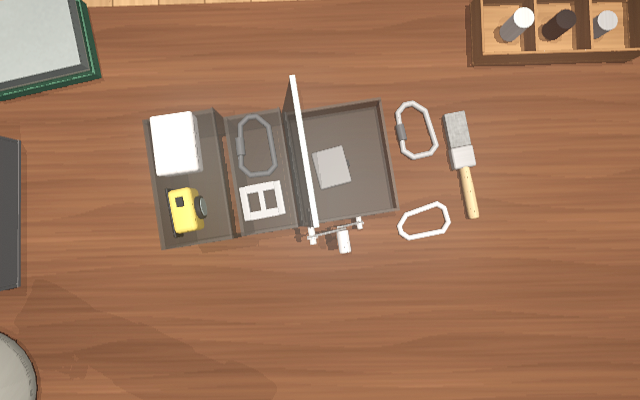

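View pics/wrist0.png

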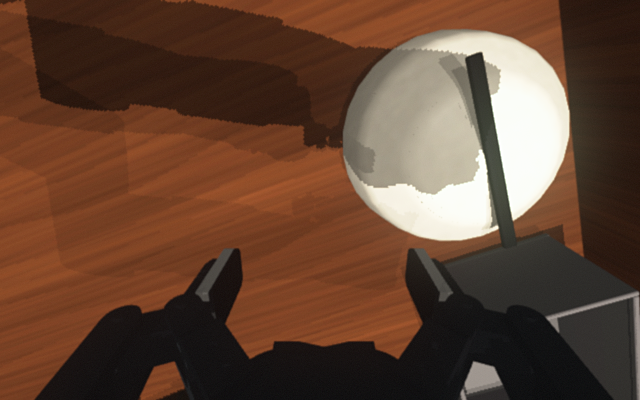

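Side view: knob near (273,179), stay foot (271,225), flap pin (305,138), flap strip (310,117)–(438,222). Top view: knob at (344,240), compartment's front corners (380,101) and (397,210), back tier's left corners (145,122) and (163,247). The wrist camera shows nothing relevant.

```bash
python3 - <<'E'
from h import *
for n in ['top','side']:
    im=cv2.imread(f'pics/{n}0.png'); 
    c=im[70:260,270:410] if n=='top' else im[95:275,225:375]
    cv2.imwrite(f'pics/{n}0c.png',cv2.resize(c,None,fx=4 if n=='side' else 3.1,fy=4 if n=='side' else 3.1,interpolation=cv2.INTER_CUBIC)[:600,:800])
P=lambda *a,**k:np.round(pt(*a,**k),4)
print('top plane .065',P('top0',380,101,z=.065),P('top0',397,210,z=.065))
print('top back .155',P('top0',145,122,z=.155),P('top0',163,247,z=.155))
print('side .065',P('side0',240,261,z=.065),P('side0',336,362,z=.065))
for u,v in [(344,240),(345,250),(343,232),(312,236),(360,223)]: print('top d',u,v,P('top0',u,v))
for u,v in [(273,179),(267,172),(280,185),(271,225),(310,117),(436,221)]: print('side d',u,v,P('side0',u,v))
E
```

```text
top plane .065 [ 0.7295 -0.0832  0.065 ] [ 0.5392 -0.1069  0.065 ]
top back .155 [0.6815 0.2874 0.155 ] [0.4918 0.2617 0.155 ]
side .065 [ 0.5556 -0.1144  0.065 ] [ 0.7387 -0.0879  0.065 ]
top d 344 240 [ 0.4927 -0.0123  0.106 ]
top d 345 250 [ 0.4764 -0.0135  0.1044]
top d 343 232 [ 0.5055 -0.0111  0.1038]
top d 312 236 [0.5042 0.0373 0.1709]
top d 360 223 [ 0.5176 -0.045   0.0394]
side d 273 179 [ 0.4944 -0.017   0.1038]
side d 267 172 [ 0.4788 -0.0172  0.1026]
side d 280 185 [ 0.507  -0.0138  0.1013]
side d 271 225 [ 0.5321 -0.0501  0.0607]
side d 310 117 [0.5267 0.0295 0.2345]
side d 436 221 [0.7131 0.0544 0.2355]
```

```bash
ls -la pics
```

```text
total 6804
drwxr-xr-x 2 agent agent    4096 Dec  6 12:56 .
drwxr-xr-x 3 agent agent    4096 Dec  6 12:55 ..
-rw-r--r-- 1 agent agent 1793344 Dec  6 12:55 side0.npz
-rw-r--r-- 1 agent agent  347311 Dec  6 12:55 side0.png
-rw-r--r-- 1 agent agent  338484 Dec  6 12:56 side0c.png
-rw-r--r-- 1 agent agent 1793344 Dec  6 12:55 top0.npz
-rw-r--r-- 1 agent agent  282017 Dec  6 12:55 top0.png
-rw-r--r-- 1 agent agent  269896 Dec  6 12:56 top0c.png
-rw-r--r-- 1 agent agent 1793344 Dec  6 12:55 wrist0.npz
-rw-r--r-- 1 agent agent  333640 Dec  6 12:55 wrist0.png
```

View pics/top0c.png

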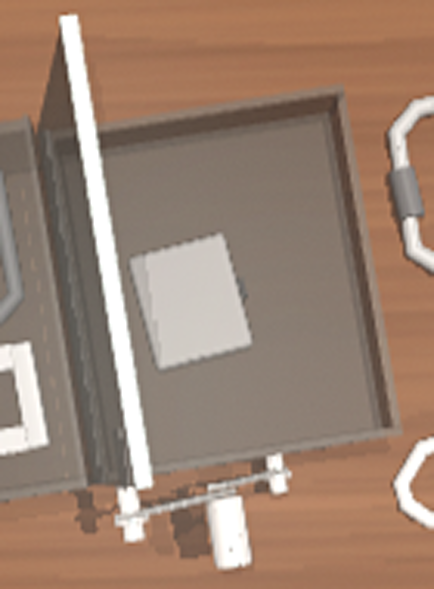

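View pics/side0c.png

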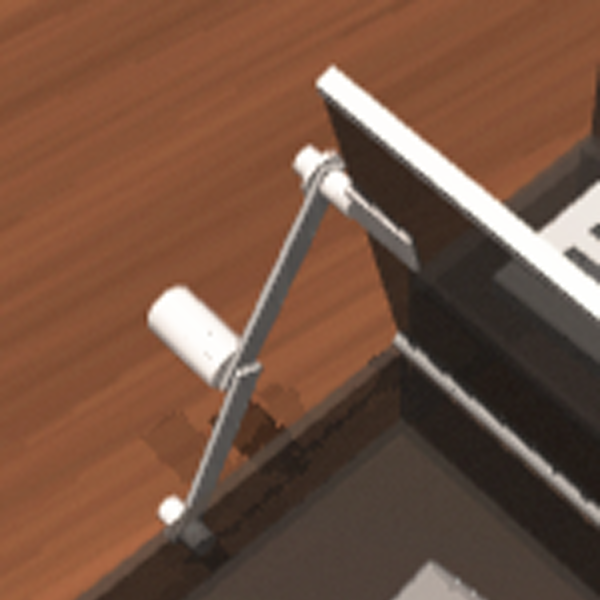

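```bash
cat >> h.py <<'E'
from scipy.spatial.transform import Rotation as Ro
YAW=np.radians(7.5); O=np.array([.627,-.016,0])
Rz=Ro.from_euler('z',YAW).as_matrix()
def w(p): return O+Rz@(np.array(p)/1000)
def o(p): return (Rz.T@(np.array(p)-O))*1000
def tR(s): q=s['orientation']; return Ro.from_quat([q[1],q[2],q[3],q[0]]).as_matrix()
def inc(p,s=None):
    "org-frame mm target -> tool cm offset"
    s=s or env.get_state(); return np.round(tR(s).T@(w(p)-s['tcp_pos'])*100,2)
def rep():
    s=env.get_state(); R=tR(s); y=Rz.T@R[:,1]; x=R[:,0]
    print('t %.2f'%s['clock'],'org',o(s['tcp_pos']).round(1),'tooly(org) deg',np.degrees(np.arctan2(y[1],y[0])).round(2),'x',x.round(3),'F(org)',(Rz.T@s['wrist_force']).round(1),'gap',round(s['finger_gap'],4),'q',s['joint_pos'].round(2))
    return s
E
python3 - <<'E'
from h import *
s=rep(); R=tR(s); print(R.round(3))
c=np.load('pics/wrist0.npz')['T'][:3,3]; print('cam in tool',(R.T@(c-s['tcp_pos'])).round(3))
print(inc([-140,-70,200]), inc([-140,-70,70]))
# knob points from depth both views, bright & z>60mm, org x<-117
for n in ['top0','side0']:
    a=np.load(f'pics/{n}.npz'); v,u=np.mgrid[:400,:640]; d=a['d']
    r=np.stack([(u-a['c'][0])/a['f'],-(v-a['c'][1])/a['f'],-np.ones_like(d)],-1)*d[...,None]
    W=r@a['T'][:3,:3].T+a['T'][:3,3]; g=(W-O)@Rz*1000
    m=(d>0)&(g[...,0]<-119)&(g[...,0]>-175)&(abs(g[...,1]-20)<35)&(g[...,2]>70)&(g[...,2]<125)
    k=g[m]; print(n,len(k),np.percentile(k,[2,50,98],axis=0).round(1).tolist())
    x=k[:,0]; print('slope y/x',np.polyfit(x,k[:,1],1))
    # strip of flap
    m=(d>0)&(g[...,2]>225)&(abs(g[...,0])<110)&(abs(g[...,1]-55)<40); k=g[m]; print('strip',np.percentile(k,[1,50,99],axis=0).round(1).tolist(),np.polyfit(k[:,0],k[:,1],1))
E
```

```text
t 0.15 org [-349.9  605.1  200.2] tooly(org) deg 62.0 x [-0.001 -0.001 -1.   ] F(org) [-0.1 -0.3 -0.2] gap 0.0852 q [1.07 0.31 0.05 1.3  0.   1.43]
[[-0.001  0.35   0.937]
 [-0.001  0.937 -0.35 ]
 [-1.    -0.001 -0.   ]]
cam in tool [-0.173 -0.    -0.083]
[  0.08 -49.75  50.22] [ 13.08 -49.73  50.23]
top0 247 [[-151.6, 12.9, 95.9], [-135.6, 22.6, 103.6], [-120.1, 31.9, 107.3]]
slope y/x [3.74540916e-03 2.31031819e+01]
strip [[-97.6, 56.2, 231.9], [-0.3, 60.3, 236.5], [98.3, 64.5, 238.8]] [6.94132218e-03 6.02920331e+01]
side0 295 [[-152.5, 11.3, 92.3], [-135.5, 17.8, 101.5], [-119.5, 29.1, 104.6]]
slope y/x [-0.01816034 16.01300298]
strip [[-98.3, 54.4, 225.5], [10.1, 57.4, 234.3], [98.8, 62.1, 236.5]] [5.05820983e-03 5.77467911e+01]
```

Call:
servo_tool(increments=[{"offset": [0, -3.1, 3.14], "yaw": -3.5}, {"offset": [0, -6.2, 6.28], "yaw": -7}, {"offset": [0, -9.3, 9.4], "yaw": -10.5}, {"offset": [0, -12.4, 12.5], "yaw": -14}, {"offset": [0, -15.6, 15.7], "yaw": -17.5}, {"offset": [0, -18.7, 18.8], "yaw": -21}, {"offset": [0, -21.8, 22], "yaw": -24.5}, {"offset": [0, -24.9, 25.1], "yaw": -28}], claw=1)

```text
clock: 0.95
tcp_pos: [0.3496, 0.2158, 0.2009]
orientation: [0.706, -0.047, 0.705, 0.047]
wrist_force: [1.0, 0.1, 1.0]
finger_gap: 0.0853
```

```bash
python3 - <<'E'
from h import *
rep(); print(inc([-140,-75,200]))
E
```

```text
t 0.95 org [-244.8  266.   200.9] tooly(org) deg 90.16 x [ 0.  0. -1.] F(org) [ 1.  -0.1  1. ] gap 0.0853 q [ 0.36 -0.01 -0.33  1.24  0.    0.22]
[  0.09 -34.13  10.38]
```

Call:
servo_tool(increments=[{"offset": [0, -4.5, 1.37], "yaw": 0}, {"offset": [0, -9, 2.74], "yaw": 0}, {"offset": [0, -13.5, 4.1], "yaw": 0}, {"offset": [0, -18, 5.5], "yaw": 0}, {"offset": [0, -22.5, 6.85], "yaw": 0}, {"offset": [0, -27, 8.2], "yaw": 0}, {"offset": [0, -31.5, 9.6], "yaw": 0}, {"offset": [0, -34.1, 10.4], "yaw": 0}])

```text
clock: 1.75
tcp_pos: [0.4979, -0.1103, 0.2004]
orientation: [0.706, -0.045, 0.706, 0.045]
wrist_force: [0.5, 0.3, 0.1]
finger_gap: 0.0855
```

```bash
python3 - <<'E'
from h import *
rep(); print(inc([-140,-75,72]))
E
```

```text
t 1.75 org [-140.3  -76.7  200.4] tooly(org) deg 89.85 x [ 0. -0. -1.] F(org) [0.5 0.2 0.1] gap 0.0855 q [-0.38  0.19 -0.12  1.26 -0.   -0.5 ]
[12.84  0.17  0.03]
```

Descend to z 72 mm beside the knob.

Call:
servo_tool(increments=[{"offset": [3, 0.1, 0], "yaw": 0}, {"offset": [6, 0.1, 0], "yaw": 0}, {"offset": [9, 0.1, 0], "yaw": 0}, {"offset": [11, 0.1, 0], "yaw": 0}, {"offset": [12.3, 0.1, 0], "yaw": 0}, {"offset": [12.8, 0.1, 0], "yaw": 0}, {"offset": [12.8, 0.1, 0], "yaw": 0}, {"offset": [12.8, 0.1, 0], "yaw": 0}])

```text
clock: 2.55
tcp_pos: [0.4973, -0.1062, 0.0735]
orientation: [0.706, -0.046, 0.705, 0.046]
wrist_force: [-0.9, -0.2, 0.5]
finger_gap: 0.0854
```

```bash
python3 - <<'E'
from h import *
rep(); snap('side','side1');snap('top','top1')
a=cv2.imread('pics/side1.png')[60:300,150:450]; cv2.imwrite('pics/side1c.png',cv2.resize(a,None,fx=2.5,fy=2.5))
E
```

```text
t 2.55 org [-140.4  -72.5   73.5] tooly(org) deg 90.0 x [ 0.001 -0.    -1.   ] F(org) [-0.9 -0.1  0.5] gap 0.0854 q [-0.37  0.26 -0.35  0.96  0.   -0.5 ]
```

View pics/side1c.png

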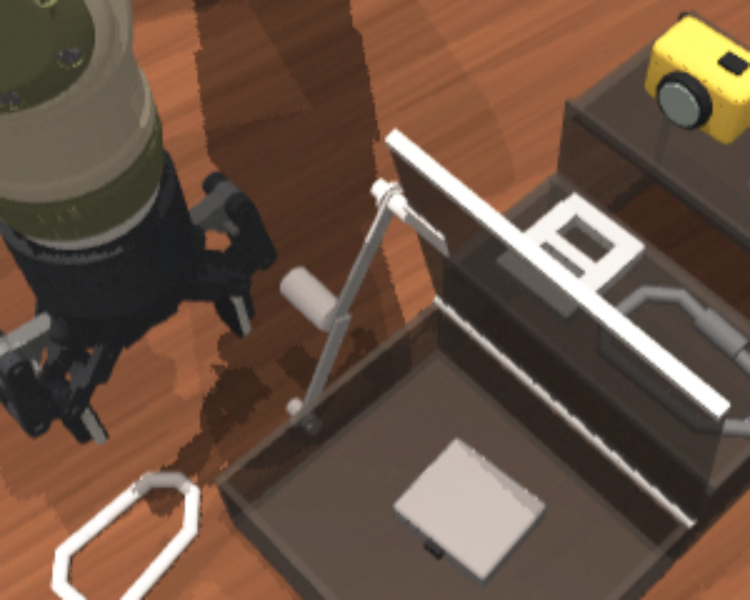

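View pics/top1.png

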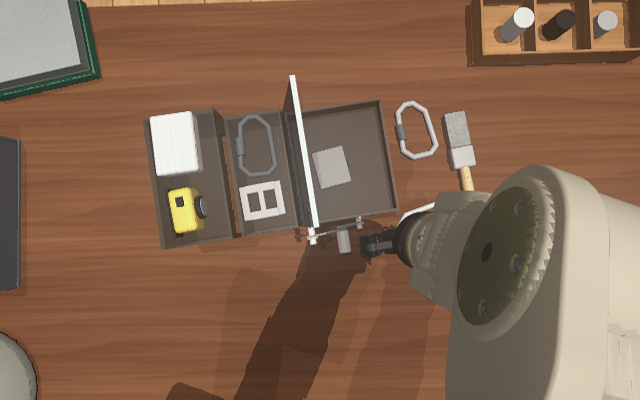

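Side crop: the right finger (240,320) hangs open just in front of the knob (310,297), with the body clear of the stay. Top view agrees: finger (375,245), knob (344,241).

Call:
servo_tool(increments=[{"offset": [0, 0.5, 0], "yaw": 0}, {"offset": [0, 1, 0], "yaw": 0}, {"offset": [0, 1.4, 0], "yaw": 0}, {"offset": [0, 1.8, 0], "yaw": 0}, {"offset": [0, 2.1, 0], "yaw": 0}, {"offset": [0, 2.4, 0], "yaw": 0}, {"offset": [0, 2.7, 0], "yaw": 0}, {"offset": [0, 2.9, 0], "yaw": 0}])

```text
clock: 3.45
tcp_pos: [0.493, -0.077, 0.0729]
orientation: [0.706, -0.046, 0.706, 0.046]
wrist_force: [-0.1, -0.2, -0.4]
finger_gap: 0.0857
```

```bash
python3 - <<'E'
from h import *
rep(); snap('side','side2')
a=cv2.imread('pics/side2.png')[60:300,150:450]; cv2.imwrite('pics/side2c.png',cv2.resize(a,None,fx=2.5,fy=2.5))
E
```

```text
t 3.45 org [-140.9  -43.    72.9] tooly(org) deg 90.01 x [-0.  0. -1.] F(org) [-0.1 -0.2 -0.4] gap 0.0857 q [-0.32  0.25 -0.37  0.95  0.   -0.45]
```

View pics/side2c.png

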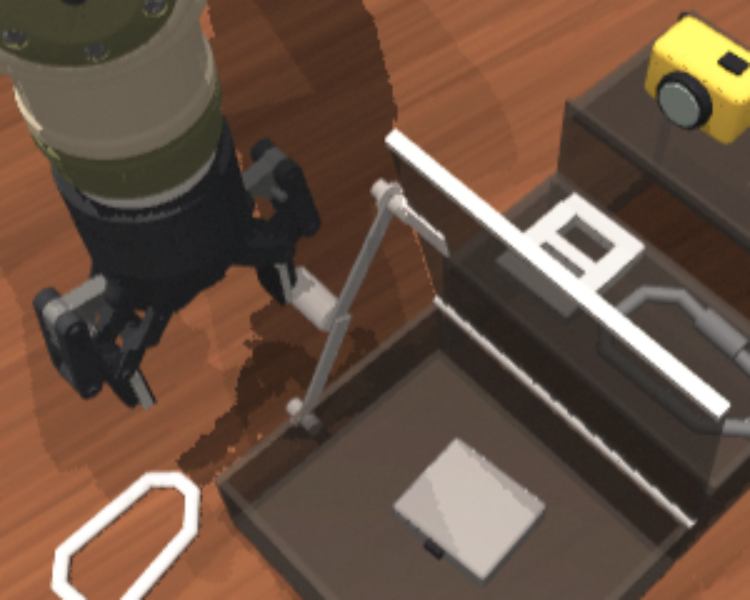

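The finger's tip (285,290) is just short of the knob, with no contact force. Continue slowly.

Call:
servo_tool(increments=[{"offset": [0, 0.3, 0], "yaw": 0}, {"offset": [0, 0.6, 0], "yaw": 0}, {"offset": [0, 0.8, 0], "yaw": 0}, {"offset": [0, 1.0, 0], "yaw": 0}, {"offset": [0, 1.2, 0], "yaw": 0}, {"offset": [0, 1.4, 0], "yaw": 0}, {"offset": [0, 1.6, 0.0], "yaw": 0}, {"offset": [0, 1.7, 0], "yaw": 0}])

```text
clock: 4.3
tcp_pos: [0.4907, -0.0602, 0.0729]
orientation: [0.706, -0.046, 0.706, 0.046]
wrist_force: [-0.1, 0.4, 0.6]
finger_gap: 0.0852
```

```bash
python3 - <<'E'
from h import *
rep(); snap('side','side3')
a=cv2.imread('pics/side3.png')[60:300,150:450]; cv2.imwrite('pics/side3c.png',cv2.resize(a,None,fx=2.5,fy=2.5))
E
```

```text
t 4.30 org [-140.9  -26.1   72.9] tooly(org) deg 90.0 x [-0.  0. -1.] F(org) [-0.1  0.4  0.6] gap 0.0852 q [-0.28  0.24 -0.38  0.95  0.   -0.42]
```

View pics/side3c.png

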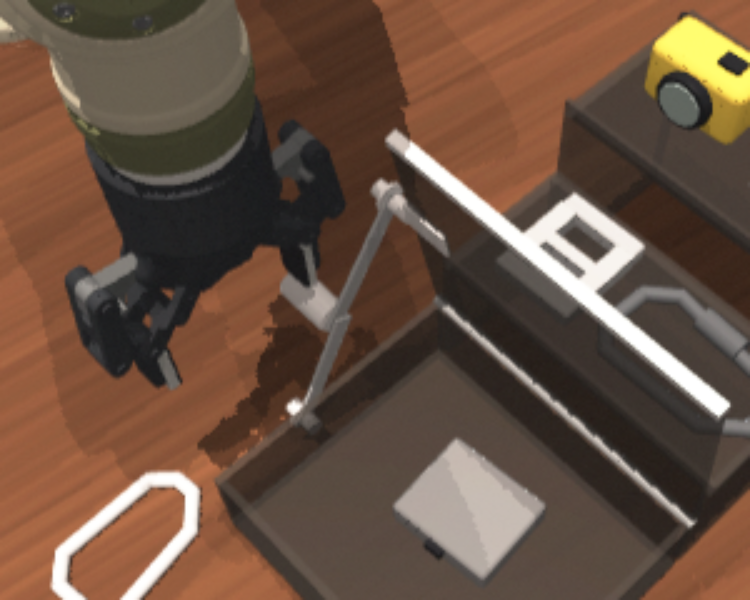

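```bash
python3 - <<'E'
from h import *
a=np.load('pics/side3.npz')
for cu,cv in [(175,383),(178,378),(165,365),(160,350),(310,280),(305,265),(313,262),(290,290),(325,310)]:
    u,v=150+cu/2.5,60+cv/2.5
    print(cu,cv,o(pt('side3',u,v)).round(0))
E
```

```text
175 383 [-129.  -73.  122.]
178 378 [-128.  -71.  126.]
165 365 [-129.  -74.  142.]
160 350 [-127.  -74.  159.]
310 280 [-128.   18.  123.]
305 265 [-128.   17.  140.]
313 262 [-127.   21.  139.]
290 290 [-144.   13.  101.]
325 310 [-119.   18.  103.]
```

```bash
python3 - <<'E'
from h import *
for n in ['side1','side2','side3']:
    a=np.load(f'pics/{n}.npz'); v,u=np.mgrid[:400,:640]; d=a['d']
    r=np.stack([(u-a['c'][0])/a['f'],-(v-a['c'][1])/a['f'],-np.ones_like(d)],-1)*d[...,None]
    g=((r@a['T'][:3,:3].T+a['T'][:3,3])-O)@Rz*1000
    m=(d>0)&(g[...,0]<-122)&(g[...,0]>-165)&(g[...,2]>40)&(g[...,2]<200)&(g[...,1]<0)
    k=g[m]; i=np.argsort(k[:,2])[:12]; print(n,k[i].round(0).tolist())
s=env.get_state(); print(s['tcp_pos'])
E
```

```text
side1 [[-132.0, -30.0, 117.0], [-132.0, -123.0, 117.0], [-134.0, -31.0, 117.0], [-140.0, -31.0, 117.0], [-147.0, -31.0, 117.0], [-136.0, -31.0, 118.0], [-149.0, -31.0, 118.0], [-129.0, -118.0, 118.0], [-144.0, -31.0, 118.0], [-138.0, -31.0, 118.0], [-129.0, -123.0, 118.0], [-129.0, -31.0, 118.0]]
side2 [[-137.0, -1.0, 114.0], [-135.0, -1.0, 114.0], [-139.0, -1.0, 115.0], [-145.0, -1.0, 115.0], [-143.0, -1.0, 116.0], [-140.0, -2.0, 116.0], [-134.0, -93.0, 117.0], [-146.0, -2.0, 117.0], [-132.0, -93.0, 117.0], [-145.0, -1.0, 117.0], [-134.0, -1.0, 117.0], [-129.0, -1.0, 118.0]]
side3 [[-130.0, -72.0, 116.0], [-133.0, -76.0, 118.0], [-129.0, -76.0, 120.0], [-130.0, -77.0, 120.0], [-128.0, -71.0, 120.0], [-129.0, -70.0, 121.0], [-133.0, -77.0, 121.0], [-133.0, -81.0, 121.0], [-128.0, -74.0, 121.0], [-128.0, -72.0, 122.0], [-129.0, -73.0, 122.0], [-133.0, -80.0, 122.0]]
[ 0.49071699 -0.06015865  0.07286501]
```

The depth points put the open fingertips at z≈115 mm, about 42 mm above the reported TCP, so they passed over the knob (no force). I'll back off and go lower.

Call:
servo_tool(increments=[{"offset": [0, -1.5, 0], "yaw": 0}, {"offset": [0, -3, 0], "yaw": 0}, {"offset": [0, -4, 0], "yaw": 0}, {"offset": [0, -4.2, 0], "yaw": 0}, {"offset": [1.2, -4.2, 0], "yaw": 0}, {"offset": [2.4, -4.2, 0], "yaw": 0}, {"offset": [3.4, -4.2, 0], "yaw": 0}, {"offset": [3.4, -4.2, 0], "yaw": 0}])

```text
clock: 5.15
tcp_pos: [0.4943, -0.101, 0.0366]
orientation: [0.704, -0.046, 0.707, 0.047]
wrist_force: [0.3, 0.2, -0.5]
finger_gap: 0.0853
```

```bash
cat >> h.py <<'E'
def side(fn,crop=(150,450,60,300)):
    snap('side',fn); a=cv2.imread(f'pics/{fn}.png')[crop[2]:crop[3],crop[0]:crop[1]]; cv2.imwrite(f'pics/{fn}c.png',cv2.resize(a,None,fx=2.5,fy=2.5))
def cloud(fn):
    a=np.load(f'pics/{fn}.npz'); v,u=np.mgrid[:400,:640]; d=a['d']
    r=np.stack([(u-a['c'][0])/a['f'],-(v-a['c'][1])/a['f'],-np.ones_like(d)],-1)*d[...,None]
    g=((r@a['T'][:3,:3].T+a['T'][:3,3])-O)@Rz*1000
    g[d<=0]=1e4
    return g
E
python3 - <<'E'
from h import *
rep(); side('side4'); g=cloud('side4').reshape(-1,3)
k=g[(g[:,0]<-122)&(g[:,0]>-165)&(g[:,2]>40)&(g[:,2]<160)&(g[:,1]<5)&(g[:,1]>-140)]
print(k[np.argsort(k[:,2])[:6]].round(0).tolist(), 'max y by z')
for z in range(70,150,10):
    q=k[(k[:,2]>z)&(k[:,2]<z+10)]; print(z,len(q),q[:,1].max().round(0) if len(q) else 0)
E
```

```text
t 5.15 org [-142.6  -66.9   36.6] tooly(org) deg 90.03 x [-0.004  0.002 -1.   ] F(org) [ 0.3  0.2 -0.5] gap 0.0853 q [-0.36  0.3  -0.4   0.87  0.   -0.49]
[[-146.0, -25.0, 80.0], [-139.0, -25.0, 80.0], [-148.0, -25.0, 81.0], [-136.0, -25.0, 81.0], [-141.0, -26.0, 81.0], [-134.0, -26.0, 81.0]] max y by z
70 0 0
80 68 -13.0
90 95 -12.0
100 85 -12.0
110 55 -15.0
120 263 4.0
130 393 4.0
140 458 4.0
```

View pics/side4c.png

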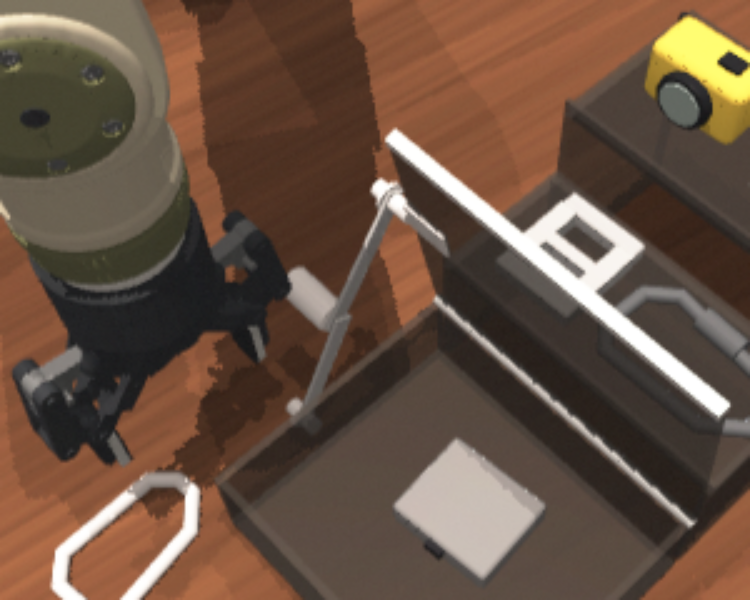

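Side crop: finger now hangs level with the knob (tip 260,355; knob 310,297); finger back is at y≈-12 mm for z 80–110. Push.

Call:
servo_tool(increments=[{"offset": [0, 0.6, 0], "yaw": 0}, {"offset": [0, 1.2, 0], "yaw": 0}, {"offset": [0, 1.7, 0], "yaw": 0}, {"offset": [0, 2.0, 0], "yaw": 0}, {"offset": [0, 2.3, 0.0], "yaw": 0}, {"offset": [0.1, 2.6, 0], "yaw": 0}, {"offset": [0.2, 2.9, 0], "yaw": 0}, {"offset": [0.3, 3.1, 0], "yaw": 0}])

```text
clock: 6.0
tcp_pos: [0.4923, -0.0712, 0.0358]
orientation: [0.706, -0.046, 0.705, 0.046]
wrist_force: [-0.3, -0.8, 0.0]
finger_gap: 0.0854
```

```bash
python3 - <<'E'
from h import *
rep(); side('side5')
E
```

```text
t 6.00 org [-140.7  -37.2   35.8] tooly(org) deg 89.99 x [ 0. -0. -1.] F(org) [-0.4 -0.8  0. ] gap 0.0854 q [-0.31  0.28 -0.43  0.86  0.   -0.44]
```

View pics/side5c.png

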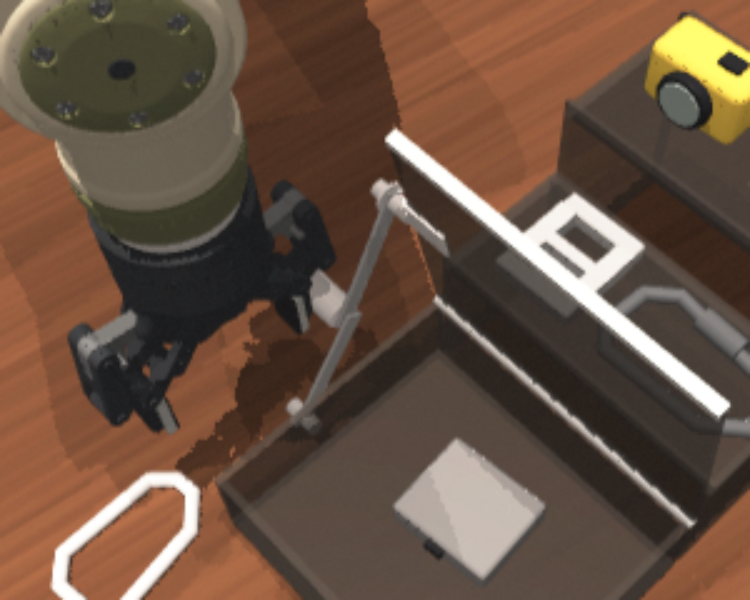

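The knee has shifted (now near (348,318)), so the push is working at about 1 N. Continue with descent.

Call:
servo_tool(increments=[{"offset": [0.1, 0.25, 0], "yaw": 0}, {"offset": [0.3, 0.5, 0], "yaw": 0}, {"offset": [0.5, 0.75, 0], "yaw": 0}, {"offset": [0.7, 1.0, 0], "yaw": 0}, {"offset": [0.9, 1.2, 0.0], "yaw": 0}, {"offset": [1.1, 1.4, 0], "yaw": 0}, {"offset": [1.3, 1.6, 0], "yaw": 0}, {"offset": [1.4, 1.7, 0], "yaw": 0}])

```text
clock: 6.85
tcp_pos: [0.4902, -0.0544, 0.0217]
orientation: [0.706, -0.046, 0.705, 0.046]
wrist_force: [0.6, -1.6, 0.2]
finger_gap: 0.0854
```

```bash
python3 - <<'E'
from h import *
rep(); side('side6')
E
```

```text
t 6.85 org [-140.7  -20.2   21.7] tooly(org) deg 90.0 x [ 0. -0. -1.] F(org) [ 0.4 -1.6  0.2] gap 0.0854 q [-0.27  0.29 -0.46  0.82 -0.   -0.4 ]
```

View pics/side6c.png

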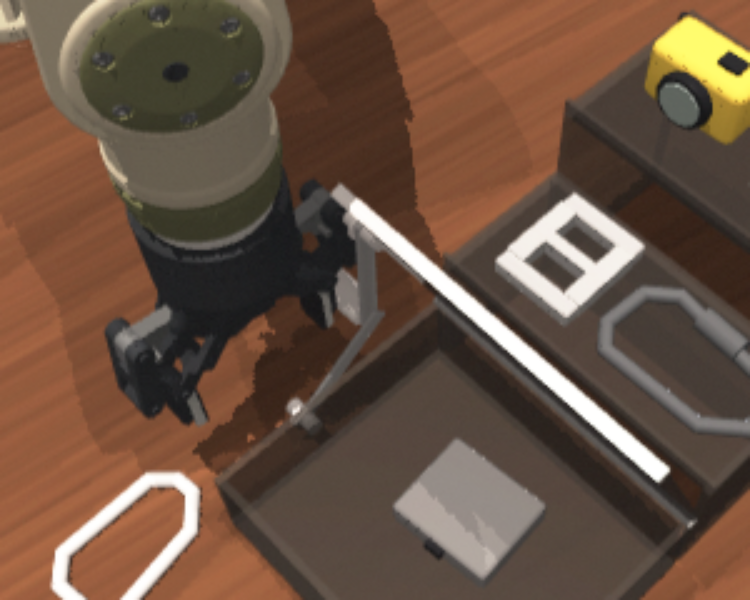

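The knee is clearly broken (bend at (380,318)) and the flap has come down somewhat: strip from (345,200) to (660,470). Retreat.

Call:
servo_tool(increments=[{"offset": [0, -1, 0], "yaw": 0}, {"offset": [0, -2.5, -0.5], "yaw": 0}, {"offset": [0, -4.5, -1], "yaw": 0}, {"offset": [0, -7, -1.5], "yaw": 0}, {"offset": [-4, -8, -2.0], "yaw": 0}, {"offset": [-8, -8, -2], "yaw": 0}, {"offset": [-12, -8, -2], "yaw": 0}, {"offset": [-16, -8, -2], "yaw": 0}])

```text
clock: 7.7
tcp_pos: [0.48, -0.1369, 0.1833]
orientation: [0.705, -0.046, 0.706, 0.046]
wrist_force: [0.4, 0.1, -0.1]
finger_gap: 0.0851
```

```bash
python3 - <<'E'
from h import *
rep(); side('side7',(150,470,60,300)); g=cloud('side7').reshape(-1,3)
k=g[(abs(g[:,0])<95)&(abs(g[:,1]-10)<60)&(g[:,2]>150)&(g[:,2]<245)]
print(len(k)); k=k[k[:,2]>np.percentile(k[:,2],99)-14]; print(np.percentile(k,[1,50,99],axis=0).round(1))
k=g[(g[:,0]<-119)&(g[:,0]>-160)&(abs(g[:,1]-40)<30)&(g[:,2]>50)&(g[:,2]<110)]; print('knob',np.percentile(k,[2,50,98],axis=0).round(1))
E
```

```text
t 7.70 org [-161.5 -100.6  183.3] tooly(org) deg 89.95 x [-0.001  0.001 -1.   ] F(org) [ 0.4  0.  -0.1] gap 0.0851 q [-0.44  0.17 -0.18  1.22  0.   -0.57]
1206
[[-92.7  18.8 221. ]
 [  9.4  22.3 224.7]
 [ 93.4  26.  227.1]]
knob [[-152.4   34.8   71.4]
 [-138.3   40.3   80.8]
 [-120.4   51.9   84.2]]
```

View pics/side7c.png

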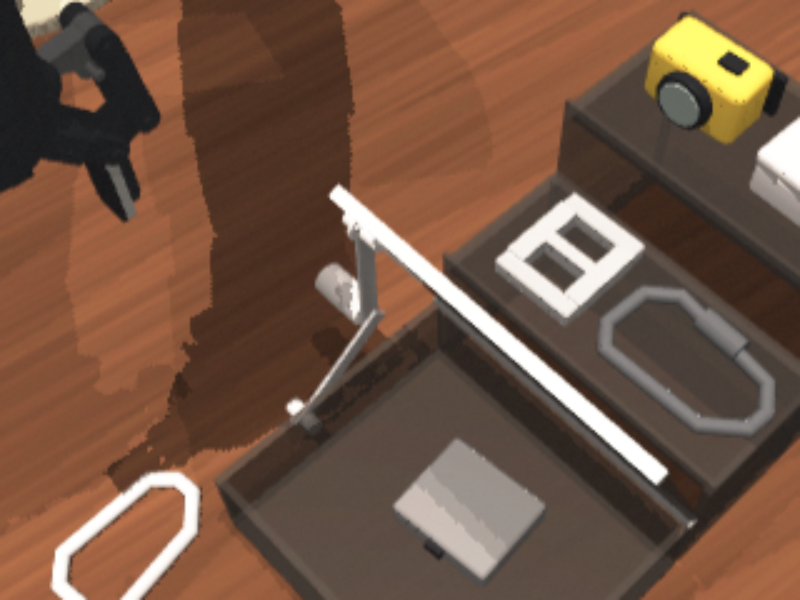

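Call:
servo_tool(increments=[{"offset": [-3.5, 0, 0], "yaw": 0}, {"offset": [-5.2, 3, 2], "yaw": 0}, {"offset": [-5.2, 6, 5], "yaw": 0}, {"offset": [-5.2, 9, 8.5], "yaw": 0}, {"offset": [-5.2, 11.5, 12.5], "yaw": 0}, {"offset": [-5.2, 12.3, 16.1], "yaw": 0}, {"offset": [-5.2, 12.3, 16.1], "yaw": 0}, {"offset": [-5.2, 12.3, 16.1], "yaw": 0}], claw=0.65)

```text
clock: 8.55
tcp_pos: [0.624, 0.0066, 0.2323]
orientation: [0.705, -0.046, 0.707, 0.047]
wrist_force: [0.5, -1.1, -0.0]
finger_gap: 0.0556
```

```bash
cat >> h.py <<'E'
def tips(fn,zmin,s):
    g=cloud(fn).reshape(-1,3); t=o(s['tcp_pos'])
    k=g[(abs(g[:,0]-t[0])<16)&(abs(g[:,1]-t[1])<75)&(g[:,2]>max(zmin,t[2]-15))&(g[:,2]<t[2]+60)]
    for nm,q in (('rear',k[k[:,1]>t[1]]),('front',k[k[:,1]<t[1]])):
        if len(q): i=np.argsort(q[:,2])[:25]; print(nm,len(q),'lowest med',np.median(q[i],axis=0).round(0),'ymin/max',q[:,1].min().round(0),q[:,1].max().round(0))
E
python3 - <<'E'
from h import *
s=rep(); side('side8',(200,520,0,240)); tips('side8',245,s)
E
```

```text
t 8.55 org [ -0.   22.8 232.3] tooly(org) deg 90.05 x [-0.003  0.    -1.   ] F(org) [ 0.4 -1.1 -0. ] gap 0.0556 q [-0.12  0.41  0.26  1.43  0.   -0.25]
rear 344 lowest med [  0.  49. 267.] ymin/max 48.0 63.0
front 220 lowest med [ 10. -12. 270.] ymin/max -20.0 -6.0
```

View pics/side8c.png

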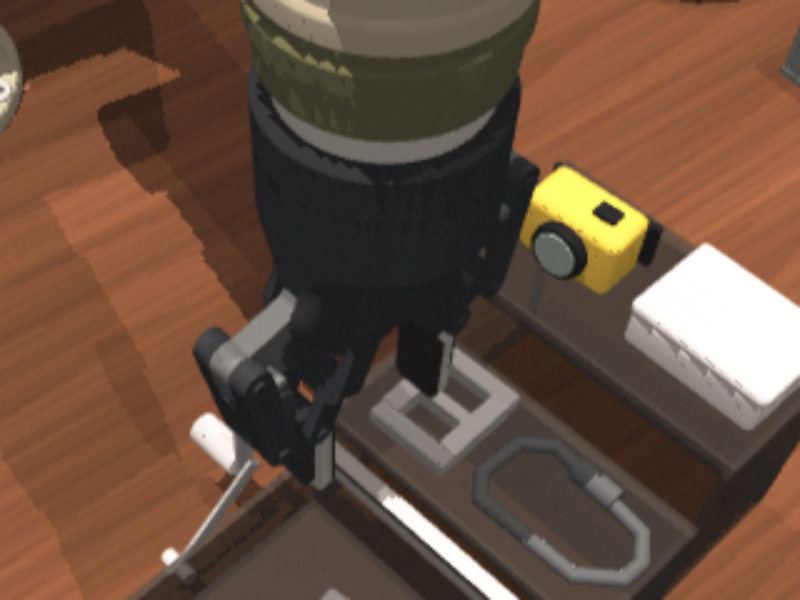

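Fingers straddle the strip in view: front finger (325,470), rear finger (430,375); tips at z≈266 (TCP+34), jaws at y≈-6 and 49, strip at y 19–26. Lower to tips at ~190.

Call:
servo_tool(increments=[{"offset": [1.5, 0.1, 0], "yaw": 0}, {"offset": [3.0, 0.1, 0], "yaw": 0}, {"offset": [4.5, 0.1, 0], "yaw": 0}, {"offset": [6, 0.1, 0], "yaw": 0}, {"offset": [7, 0.1, 0], "yaw": 0}, {"offset": [7.5, 0.1, 0], "yaw": 0}, {"offset": [7.5, 0.1, 0], "yaw": 0}, {"offset": [7.5, 0.1, 0], "yaw": 0}])

```text
clock: 9.4
tcp_pos: [0.6242, 0.0073, 0.1597]
orientation: [0.706, -0.046, 0.705, 0.046]
wrist_force: [-0.0, 0.2, 0.0]
finger_gap: 0.0559
```

```bash
python3 - <<'E'
from h import *
s=rep(); side('side9',(200,520,0,240)); snap('top','top9')
def P(th,r=133): t=np.radians(th); return 85-r*np.cos(t)+5*np.sin(t), 65+r*np.sin(t)+5*np.cos(t)
for th in (68,60,50,45,40,30,25,20,15,10,5,0):
    y,z=P(th); t=np.radians(th); ey=85-173*np.cos(t); print(th,'rear y,z %.1f %.1f'%(y,z),'TCP y %.1f z %.1f'%(y-27.5,z-34),'front face',round(y-55),'edge',round(ey))
E
```

```text
t 9.40 org [  0.3  23.4 159.7] tooly(org) deg 89.98 x [ 0.001 -0.    -1.   ] F(org) [-0.   0.2  0. ] gap 0.0559 q [-0.12  0.42  0.1   1.25  0.   -0.25]
68 rear y,z 39.8 190.2 TCP y 12.3 z 156.2 front face -15 edge 20
60 rear y,z 22.8 182.7 TCP y -4.7 z 148.7 front face -32 edge -2
50 rear y,z 3.3 170.1 TCP y -24.2 z 136.1 front face -52 edge -26
45 rear y,z -5.5 162.6 TCP y -33.0 z 128.6 front face -61 edge -37
40 rear y,z -13.7 154.3 TCP y -41.2 z 120.3 front face -69 edge -48
30 rear y,z -27.7 135.8 TCP y -55.2 z 101.8 front face -83 edge -65
25 rear y,z -33.4 125.7 TCP y -60.9 z 91.7 front face -88 edge -72
20 rear y,z -38.3 115.2 TCP y -65.8 z 81.2 front face -93 edge -78
15 rear y,z -42.2 104.3 TCP y -69.7 z 70.3 front face -97 edge -82
10 rear y,z -45.1 93.0 TCP y -72.6 z 59.0 front face -100 edge -85
5 rear y,z -47.1 81.6 TCP y -74.6 z 47.6 front face -102 edge -87
0 rear y,z -48.0 70.0 TCP y -75.5 z 36.0 front face -103 edge -88
```

View pics/side9c.png

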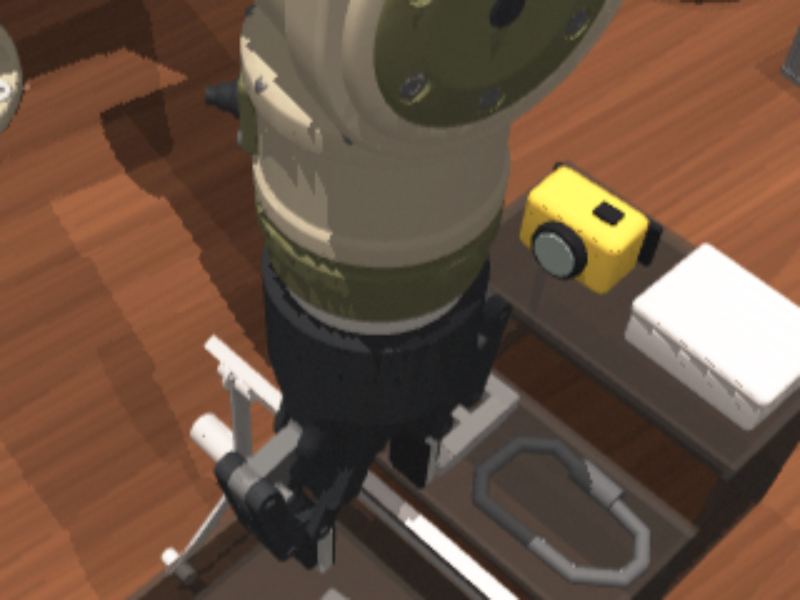

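Caged: strip between front finger (325,545) and rear finger (430,465), no contact force. Follow the arc to about 50°.

Call:
servo_tool(increments=[{"offset": [0.2, -0.6, 0], "yaw": 0}, {"offset": [0.3, -1.1, 0], "yaw": 0}, {"offset": [0.55, -1.7, 0], "yaw": 0}, {"offset": [0.85, -2.25, 0], "yaw": 0}, {"offset": [1.1, -2.8, 0], "yaw": 0}, {"offset": [1.5, -3.5, 0], "yaw": 0}, {"offset": [1.9, -4.15, 0], "yaw": 0}, {"offset": [2.3, -4.7, 0], "yaw": 0}])

```text
clock: 10.3
tcp_pos: [0.6301, -0.0397, 0.1353]
orientation: [0.705, -0.046, 0.706, 0.046]
wrist_force: [0.1, 1.1, 0.4]
finger_gap: 0.0555
```

```bash
python3 - <<'E'
from h import *
s=rep(); side('side10',(200,520,40,280)); g=cloud('side10').reshape(-1,3)
k=g[(g[:,0]<95)&(g[:,0]>30)&(abs(g[:,1]+20)<80)&(g[:,2]>100)&(g[:,2]<240)]
k=k[k[:,2]>np.percentile(k[:,2],99)-8]; print(np.percentile(k,[1,50,99],axis=0).round(1))
E
```

```text
t 10.30 org [  0.  -24.  135.3] tooly(org) deg 89.98 x [-0.  0. -1.] F(org) [0.2 1.1 0.4] gap 0.0555 q [-0.19  0.45  0.08  1.21 -0.   -0.32]
[[ 30.8 -27.3 191.4]
 [ 63.4 -23.7 196.5]
 [ 94.1 -17.  199.9]]
```

View pics/side10c.png

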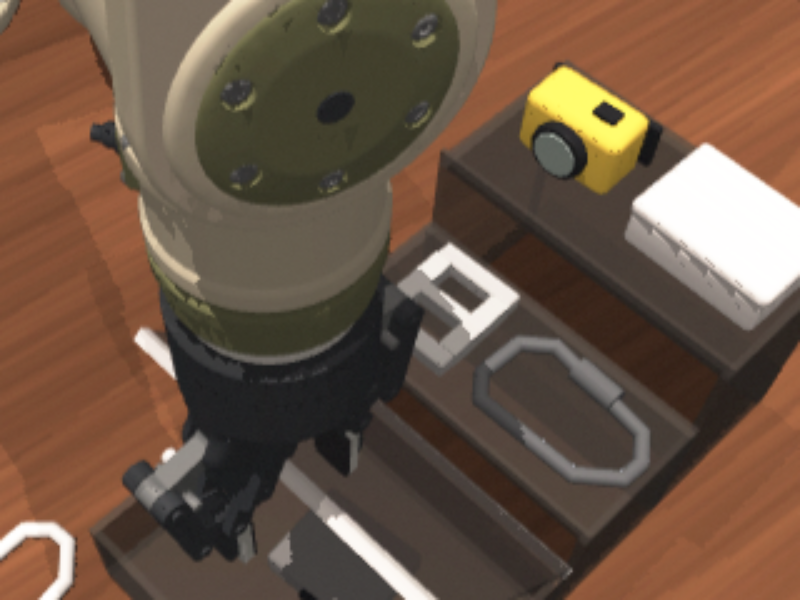

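Flap at ~50° (edge y≈-24, z≈196), contact about 1 N. On to ~30°.

Call:
servo_tool(increments=[{"offset": [0.33, -0.45, 0], "yaw": 0}, {"offset": [0.67, -0.9, 0], "yaw": 0}, {"offset": [1.05, -1.3, 0], "yaw": 0}, {"offset": [1.5, -1.7, 0], "yaw": 0}, {"offset": [1.95, -2.1, 0], "yaw": 0}, {"offset": [2.4, -2.45, 0], "yaw": 0}, {"offset": [2.85, -2.8, 0], "yaw": 0}, {"offset": [3.3, -3.1, 0], "yaw": 0}])

```text
clock: 11.15
tcp_pos: [0.6342, -0.0701, 0.1024]
orientation: [0.706, -0.046, 0.706, 0.046]
wrist_force: [0.6, -0.1, -0.4]
finger_gap: 0.0555
```

```bash
python3 - <<'E'
from h import *
s=rep(); side('side11',(200,520,100,340)); g=cloud('side11').reshape(-1,3)
k=g[(g[:,0]<95)&(g[:,0]>30)&(abs(g[:,1]+40)<60)&(g[:,2]>75)&(g[:,2]<240)]
k=k[k[:,2]>np.percentile(k[:,2],99)-8]; print(np.percentile(k,[1,50,99],axis=0).round(1))
E
```

```text
t 11.15 org [ 1.000e-01 -5.460e+01  1.024e+02] tooly(org) deg 90.0 x [-0.  0. -1.] F(org) [ 0.6 -0.2 -0.4] gap 0.0555 q [-0.24  0.48  0.05  1.14  0.   -0.37]
[[ 30.9 -64.3 147.7]
 [ 64.1 -58.1 151.7]
 [ 94.4 -48.7 156.3]]
```

View pics/side11c.png

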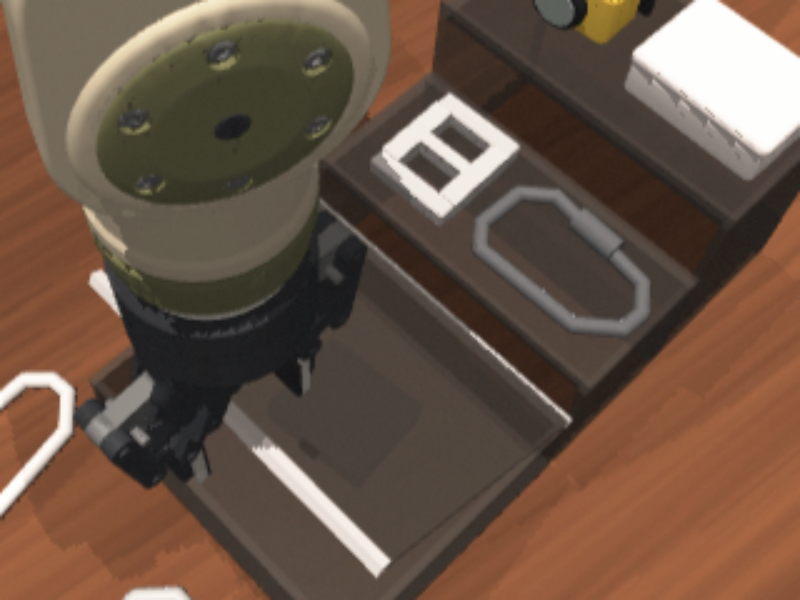

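Flap tracks at ~30° (strip from (240,415) to (385,570)). On to ~10°.

Call:
servo_tool(increments=[{"offset": [0.53, -0.32, 0], "yaw": 0}, {"offset": [1.07, -0.63, 0], "yaw": 0}, {"offset": [1.6, -0.88, 0], "yaw": 0}, {"offset": [2.1, -1.1, 0], "yaw": 0}, {"offset": [2.65, -1.3, 0], "yaw": 0}, {"offset": [3.2, -1.5, 0], "yaw": 0}, {"offset": [3.75, -1.7, 0], "yaw": 0}, {"offset": [4.3, -1.8, 0], "yaw": 0}])

```text
clock: 12.0
tcp_pos: [0.6366, -0.0878, 0.0594]
orientation: [0.706, -0.046, 0.706, 0.046]
wrist_force: [-0.9, -0.0, 0.1]
finger_gap: 0.0554
```

```bash
python3 - <<'E'
from h import *
s=rep(); side('side12',(180,500,130,370)); g=cloud('side12').reshape(-1,3)
k=g[(g[:,0]<95)&(g[:,0]>30)&(g[:,1]<-70)&(g[:,1]>-95)&(g[:,2]>55)&(g[:,2]<140)]
print(np.percentile(k,[1,50,99],axis=0).round(1))
E
```

```text
t 12.00 org [  0.2 -72.5  59.4] tooly(org) deg 89.99 x [ 0.  0. -1.] F(org) [-0.9  0.1  0.1] gap 0.0554 q [-0.26  0.51 -0.01  1.05  0.   -0.39]
[[ 30.8 -87.4  63.1]
 [ 63.2 -79.   68.6]
 [ 94.3 -70.2  71.4]]
```

View pics/side12c.png

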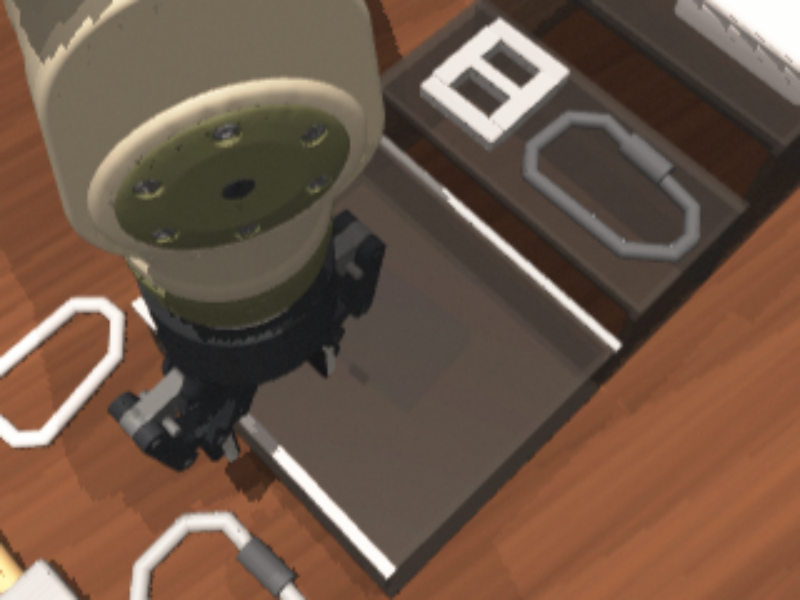

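The flap sank the last bit on its own and lies shut: strip along the rim (250,425)–(390,575), top at z≈70 mm. Withdraw upwards.

Call:
servo_tool(increments=[{"offset": [-1, 0, 0], "yaw": 0}, {"offset": [-3, 0, 0], "yaw": 0}, {"offset": [-6, 0, 0], "yaw": 0}, {"offset": [-9, 0, 0], "yaw": 0}, {"offset": [-12, 0, 0], "yaw": 0}, {"offset": [-14, 0, -1], "yaw": 0}, {"offset": [-15, 0, -2], "yaw": 0}, {"offset": [-15, 0, -2], "yaw": 0}])

```text
clock: 12.85
tcp_pos: [0.6167, -0.0905, 0.2125]
orientation: [0.707, -0.047, 0.704, 0.046]
wrist_force: [1.2, -0.2, 0.3]
finger_gap: 0.0552
```

```bash
python3 - <<'E'
from h import *
s=rep(); side('side13',(180,500,130,370)); snap('top','top13'); g=cloud('side13').reshape(-1,3)
for lo,hi in((-92,-80),(-60,-40),(0,40)):
    k=g[(abs(g[:,0])<95)&(g[:,1]<hi)&(g[:,1]>lo)&(g[:,2]>55)&(g[:,2]<140)]; print(lo,np.percentile(k[:,2],[5,50,95]).round(1))
k=g[(g[:,0]<-119)&(g[:,0]>-160)&(abs(g[:,1]-55)<35)&(g[:,2]>12)&(g[:,2]<110)]; print('knob',len(k),np.percentile(k,[2,50,98],axis=0).round(1) if len(k) else '')
E
```

```text
t 12.85 org [-19.9 -72.5 212.5] tooly(org) deg 89.98 x [ 0.003 -0.001 -1.   ] F(org) [ 1.2 -0.4  0.3] gap 0.0552 q [-0.27  0.4   0.21  1.37  0.   -0.41]
-92 [64.9 69.  70.8]
-60 [66.6 68.4 69.9]
0 [66.6 68.3 70. ]
knob 98 [[-137.3   50.2   27.7]
 [-126.3   58.9   33.8]
 [-119.3   68.1   37.2]]
```

View pics/side13c.png

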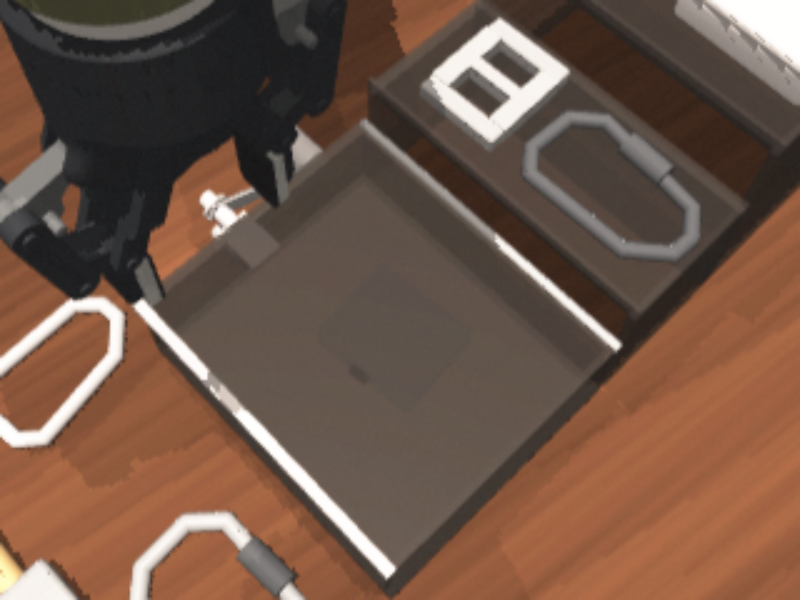

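The flap is flat on its compartment at z 68–70 mm everywhere. The knob hangs near y 59, z 27, as expected when shut, and the gripper is well clear above.

```bash
python3 - <<'E'
from h import *
print(env.hand_in())
E
```

```text
the job is handed in; nothing more can be done
None
```

The stay is broken and the flap lies shut, handed in just after 12.85 s of the 45 s; the hand-in gives no verdict.

- **Breaking the stay:** I pushed the knee knob towards the hinge with the back of an open finger, at about 1–2 N, until the stay was clearly bent.
- **Lowering the flap:** I straddled the flap's free edge with half-open fingers and followed its arc down from about 68° to 10°. Somewhere below about 30° the flap sank the rest of the way by itself inside that cage.
- **Last checks:** The flap is flat and shut, with its top at z 68–70 mm all over. The knob hangs near y 59, z 27 mm, as expected when shut. The gripper is clear, with its tips about 17 cm above the flap.

**What disagreed or was not confirmed:**
- **Fingertip height:** The depth images put the open fingertips about 34–42 mm above the reported TCP. My first push therefore passed over the knob without touching it, and I repeated it lower down.
- **Closing speed:** I did not measure how fast the flap moved as it sank the last stretch. My moves were commanded at about 0.4 rad/s, and that free drop was at most about 25–30°.
- **Knee angle:** I did not measure the knee bend directly. I judged it from the pictures and the knob position.

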